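# Check a sprung stud with the pendulum angle gauge

## Robot

A 7-joint arm with a two-finger parallel gripper is mounted at the origin on the work surface. World frame = base frame: x ahead of the robot, y to its left, z up, the work surface at z = 0. Lengths are in m, angles in rad, forces in N, time in s.
With the tool pointing down it reaches from about 0.4 to 0.85 m from the base axis. Payload 10.4 kg.
Tool frame: the origin (TCP) lies on the centre line of the jaws, within the pads' length; the fingertips stand 22 mm ahead of it and the grasp point (between the pads) lies 3 mm ahead of it; z points along the fingers, y is the direction in which the jaws open and shut (so a half turn about z gives the same grasp; the last joint's range is limited). The gripper opens to 85 mm and grips with 20 to 120 N. Pads are 22 mm wide; open, the fingers measure 114 mm over their backs; the gripper's body (76 mm by 85 mm) begins 54 mm behind the grasp point. The pads swing forward as they close: fully open they stand 13 mm farther back than shut.
Start: joints at [-1.14, 0.332, -0.065, 1.46, 0.022, 1.35, -0.088], TCP at [0.274, 0.562, 0.253] pointing down, gripper open.
Joint ranges: [-2.6, 2.6], [-0.5, 2.12], [-1.47, 1.34], [0.16, 2.42], [-1.27, 4.41], [0.06, 2.06], [-2.6, 2.6]. Speed limits (rad/s): [2.22, 2.22, 2.79, 2.79, 3.14, 3.14, 3.14].

## Interface

Orientations are given as a unit quaternion [x, y, z, w].
In Python, from workcell import manip gives the robot as it stands. The module is installed in compiled form; this text tells all that it offers.
- The arm moves only by the shell command python3 -m crank 'ROWS' [FORCE]. ROWS is JSON, a list of rows, each a list of 3 entries, a list of its own where there are three numbers: the opening, from -1 (shut) to 1 (fully open), then the shift along the tool's x, y, z normalised to -1 to 1, where 1 is 80 mm, then the turn, a rotation vector about the tool's x, y, z normalised to -1 to 1, where 1 is pi/4 rad. In form: [[jaw, [tx, ty, tz], [ax, ay, az]], ...]. A call has exactly 5 rows; each row shifts and turns the commanded pose from where the row before left it, along the tool's axes as they then stand; what a row does not reach is not made up. A row lasts 1/10 s, in which the tool goes at most 50 mm and 8.59 degrees, less where a joint would pass 70% of its speed; a pose out of reach is approached as far as the arm can. A call with a number of a shift or a turn outside -1 to 1 is refused whole. A call with a gripper value outside its range is refused whole. The fingers move at their own pace and stop on an object; FORCE is the grip in N (left out, the last holds). Time passes only in rows, so rows that do not move let the fingers close, or fill a call up. It gives the time, the measured TCP pose, the force and the opening at its end, in the units of the state.
- manip.get_obs(): the state, without advancing time (a new reading comes with each control period).
- manip.camera(name): name is "scene" or "top" or "wrist"; returns the picture (400x640x3 uint8, blue, green, red); there is no depth.
- manip.camera_info(name): a dict with "K" (3x3 intrinsics, pixels), "k1" (the pictures are not rectified: a ray, as slopes to the right and down, at radius r is drawn at 1 + k1 r^2 times it, then the intrinsics apply), "camera_from_world" (4x4, takes a point from world to camera coordinates); the wrist camera has in their place "mount" (4x4, takes a point from camera to tool coordinates, whose origin is the TCP and whose axes are the flange's). Camera axes: x right, y down, z forward; pixel columns grow to the right and rows downward; lengths in m; the calibration is good to about 2 mm. A picture is of the moment at which its call begins: read the wrist's pose just before it. camera_info takes no time and is no camera call.
- manip.hand_in(): hands the job in, once; it reports no verdict.
The state is a dict: "clock": time; "joint_pos": joint angles; "joint_velocities": joint speeds; "tau": joint torques, N m; "position": TCP position; "ee_rot": TCP orientation; "ft_force": force on the tool from outside, world axes, zero at the start; "torque": the same for the moment, N m; "grip_width": opening from 0.0 (shut) to 1.0 (fully open).
Only numpy, scipy, OpenCV 4.12 (cv2) and the standard library are available. Lean on these libraries where they do the work, as an engineer would, in place of code of your own. Each camera call takes 0.05 s, during which the arm holds its last target.

## Task

Push the little knobbed lever of the probe fixture down so that its black probe arm swings all the way up, clear of the stud, and leave it there. Then lift the angle gauge by its black grip, set the middle of its flat foot on the sprung stud so that the stud is pressed part of the way in (not to its stop), and rock the gauge sideways on the stud until the swinging pointer comes to rest on the small metal mark near the dial's lower edge. Finish holding the gauge still like that, gripped and on the stud, and leave the other things on the table alone.

Things in the scene. Friction and masses are not known exactly. Their poses are not given: they have to be found in the camera images.
- station: Probe fixture, fixed to the table. Origin on the table below the stud's centre, z up. Dark base plate 100 mm wide, 12 thick, x -180 to +50 mm; round stud housing (34 mm wide, top z = 44 mm) at the origin; fork column (24 x 38 mm, top z = 114 mm) at x = -120 mm, nearer the robot. The lever pivots in it about an axis along y through (-120, 0, 100) mm.
- lever (a joint): Rocker of the fixture: 0 = probe arm lowered over the stud (start, 0 to 0.1), 1.3 rad = arm fully up (hard stop); above 1.05 it is well clear. Pushing the knob down raises the arm. Stiff friction hinge (0.12 N m, about 3 N at the knob), stays where it is left.
- lever_knob (a point): Centre of the black ball knob (18 mm) on the short lever, 50 mm from the pivot, on the column's side away from the stud; free from above. At lever = 0 the lever points to the station's -x and 40 degrees up (knob at (-158, 0, 132) mm in the station's frame); its angle above level is 40 degrees minus the joint value.
- probe_tip (a point): Tip of the probe arm, a 10 mm thick black rod 120 mm long from the pivot with a thin steel pin; with the lever at 0 it hangs 12 mm over the stud and bars it.
- stud_top (a point): Top of the sprung steel stud's dome (9 mm radius), at station (0, 0, 62 mm) when not pressed. The head is uneven: 11 mm to the station's +y side of the dome stands a smaller bump (5 mm radius) whose top is 2.5 mm lower, so a gauge leaning to that side by more than about 13 degrees also rides on the bump.
- stud (a joint): How far the stud is pressed down, m: 0 free, 0.010 at its stop. Spring: about 1.5 N to start, then 0.5 N per mm.
- gauge: Pendulum angle gauge, loose, 0.3 to 0.5 kg, standing. Origin: centre of its flat underside, z up; white dial on its +x face (away from the robot). Foot 30 (x) x 90 (y) x 12 mm; case 16 x 130 mm, z 10 to 132; on top the black grip block 24 (x) x 30 (y) mm, z 131 to 177. Best pinched firmly (40 N or more) across the 30 mm, fingers closing along its y.
- gauge_grip (a point): Middle of the grip block, 157 mm above the underside.
- gauge_foot (a point): Centre of the gauge's flat underside.
- pointer (a joint): Angle of the black pendulum pointer about the gauge's +x: 0 = straight at the foot, positive = tip towards the gauge's +y. Hangs from the dial's centre, 75 mm above the underside, 55 mm long; swings about 3 times a second, settles in about 1 s. When the gauge's top leans to its own +y by A, the pointer settles at +A.
- mark (a joint): Angle of the metal mark, the same way as the pointer: the pointer is on the mark when pointer equals mark. Set between 0.17 and 0.34 rad, stiff, stays as set.
- pointer_tip (a point): Tip of the pointer, 55 mm from the dial's centre.
- mark_tip (a point): Middle of the metal mark, a small dark steel tab (11 mm wide, 16 mm long, 44 to 60 mm from the dial's centre) near the dial's lower rim; the point lies 55 mm from the dial's centre.
- jar: Bystander: glass jar with white cap, 40 mm diameter, 60 mm high. Origin under its centre.
- objective: Bystander: steel microscope objective, 30 mm diameter, 48 mm high. Origin under its centre.
- screwdriver: Bystander: screwdriver 170 mm long, lying. Origin under its middle.
- weight: Bystander: brass weight with a knob, 44 mm diameter, 46 mm high. Origin under its centre.
Things that resemble listed ones, but are neither listed nor needed, are in the scene too. Leave any pink look-alike of the station alone.

How it is judged:
On the way, in this order (a step that is already met when the one before it is completed fails the run):
1. the lever is pushed down and the probe arm is up, the gauge still standing untouched on the table (value of joint lever above 1.05 rad and distance of gauge from where it was at the start of the episode below 0.02 m), for 0.2 s.
2. the gauge is lifted off the table in the gripper (height (world z) of gauge_foot above 0.03 m and contact force between the fingers and gauge above 1 N), for 0.2 s.
3. the gauge's foot is on the stud (value of joint stud above 0.001 m and horizontal distance between gauge_foot and stud_top below 0.015 m and contact force between gauge and stud above 0.3 N), for 0.1 s.
At the end, for the whole second after the job is handed in: Lever over 1.0 rad; gauge gripped and still, its foot's middle within 15 mm of the stud's centre, clear of the probe arm, over 45 mm up, pressing the stud 1 to 9 mm down; pointer at rest, its tip within 5 mm of the mark's middle; all through the last second, still held (value of joint lever above 1 rad and distance between pointer_tip and mark_tip below 0.005 m and velocity of joint pointer between -0.3 and 0.3 rad/s and value of joint stud between 0.001 and 0.009 m and contact force between gauge and stud above 0.5 N and horizontal distance between gauge_foot and stud_top below 0.015 m and contact force between the fingers and gauge above 2 N and contact force between gauge and lever below 0.1 N and height (world z) of gauge_foot above 0.045 m and angle between gauge's own z axis and vertical below 0.6 rad and linear speed of gauge below 0.02 m/s); the arm keeps its last pose, push and grip.
It fails at once if the jar, objective, screwdriver or brass weight is shifted by more than 30 mm (distance of any of jar, objective, screwdriver, weight from where it was at the start of the episode above 0.03 m).
It fails at once if the gauge is rammed on the stud (over 40 N) (contact force between gauge and stud above 40 N).
It also fails if it takes over 61 s, if anything falls off the work surface, if the arm or the gripper's body presses on something with over 40 N, if the wrist force passes 120 N, or if a joint passes its speed limit or range.

## Working session

There is one attempt and no reset: what is moved stays moved. The work goes in short steps, Python scripts to look and compute and a shell command to move; the robot and the scene stay as the last step left them, time stands still between calls to the robot, and variables do not carry over. Pictures are saved under pics/ and viewed, and the job is handed in when it is done.

```bash
mkdir -p pics
cat > h.py <<'E'
import numpy as np,cv2
from workcell import manip
from scipy.spatial.transform import Rotation as R
def proj(name,P,obs=None):
    ci=manip.camera_info(name);K=np.array(ci["K"]);k1=ci["k1"]
    T=cfw(name,obs)
    p=np.atleast_2d(P)@T[:3,:3].T+T[:3,3]
    s=p[:,:2]/p[:,2:];s=s*(1+k1*(s**2).sum(1,keepdims=True))
    return s@K[:2,:2].T+K[:2,2]
def cfw(name,obs=None):
    ci=manip.camera_info(name)
    if "camera_from_world" in ci: return np.array(ci["camera_from_world"])
    obs=obs or manip.get_obs()
    W=np.eye(4);W[:3,:3]=R.from_quat(obs["ee_rot"]).as_matrix();W[:3,3]=obs["position"]
    return np.linalg.inv(W@np.array(ci["mount"]))
def ray(name,px,obs=None):
    ci=manip.camera_info(name);K=np.array(ci["K"]);k1=ci["k1"]
    d=np.linalg.inv(K[:2,:2])@(np.array(px,float)-K[:2,2]);s=d.copy()
    for _ in range(30): s=d/(1+k1*(s@s))
    T=np.linalg.inv(cfw(name,obs))
    v=T[:3,:3]@np.array([s[0],s[1],1]);return T[:3,3],v/np.linalg.norm(v)
def atz(name,px,z,obs=None):
    o,v=ray(name,px,obs);return o+v*(z-o[2])/v[2]
def tri(l):
    A=np.zeros((3,3));b=np.zeros(3)
    for o,v in l:
        M=np.eye(3)-np.outer(v,v);A+=M;b+=M@o
    x=np.linalg.solve(A,b);return x,[np.linalg.norm(np.cross(x-o,v)) for o,v in l]
E
python3 - <<'E'
from h import *
np.set_printoptions(precision=4,suppress=True)
o=manip.get_obs();print(o)
for n in("scene","top","wrist"):
    cv2.imwrite(f"pics/{n}0.png",manip.camera(n));print(n,manip.camera_info(n))
E
```

```text
{'clock': 0.0, 'joint_pos': array([-1.1396,  0.3329, -0.0647,  1.461 ,  0.0216,  1.3499, -0.0885]), 'joint_velocities': array([-0.0003,  0.0003,  0.0023, -0.0005,  0.0002,  0.0016, -0.0008]), 'tau': array([ -0.0003, -62.543 ,   0.0488, -39.1621,   0.016 ,   0.0097,
         0.    ]), 'position': array([0.2739, 0.5614, 0.2525]), 'ee_rot': array([ 0.225 ,  0.9744, -0.0007, -0.0001]), 'ft_force': array([-1.2424, -0.414 ,  0.883 ]), 'torque': array([0.053 , 0.0455, 0.0469]), 'grip_width': 1.0053712598259517}
scene {'K': array([[413.1652,   0.    , 322.3718],
       [  0.    , 413.1652, 204.1925],
       [  0.    ,   0.    ,   1.    ]]), 'k1': 0.02776756611983846, 'camera_from_world': array([[-0.3827,  0.9238,  0.0076,  0.2152],
       [ 0.7945,  0.3333, -0.5077, -0.3967],
       [-0.4716, -0.1883, -0.8615,  1.3613],
       [ 0.    ,  0.    ,  0.    ,  1.    ]])}
top {'K': array([[475.9122,   0.    , 321.5666],
       [  0.    , 475.9122, 204.7158],
       [  0.    ,   0.    ,   1.    ]]), 'k1': -0.05435240897162673, 'camera_from_world': array([[ 0.0067, -1.    , -0.0032,  0.0099],
       [-0.9929, -0.0062, -0.1188,  0.5972],
       [ 0.1188,  0.0039, -0.9929,  1.2635],
       [ 0.    ,  0.    ,  0.    ,  1.    ]])}
wrist {'K': array([[296.832,   0.   , 323.186],
       [  0.   , 296.832, 199.854],
       [  0.   ,   0.   ,   1.   ]]), 'k1': 0.007019807496342693, 'mount': array([[-0.0008, -0.9538, -0.3003,  0.0761],
       [ 1.    , -0.0007, -0.0005, -0.0014],
       [ 0.0002, -0.3003,  0.9538, -0.1214],
       [ 0.    ,  0.    ,  0.    ,  1.    ]])}
```

View pics/scene0.png

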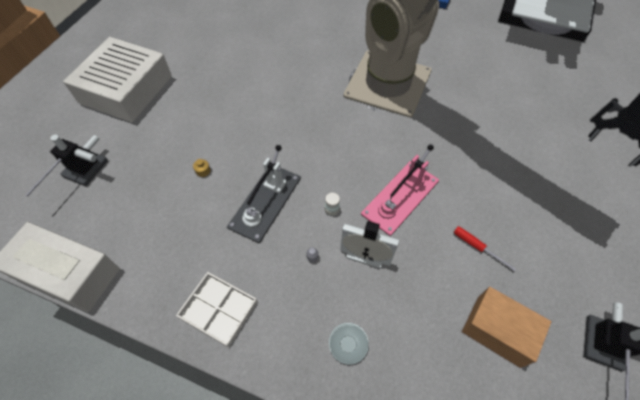

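View pics/top0.png

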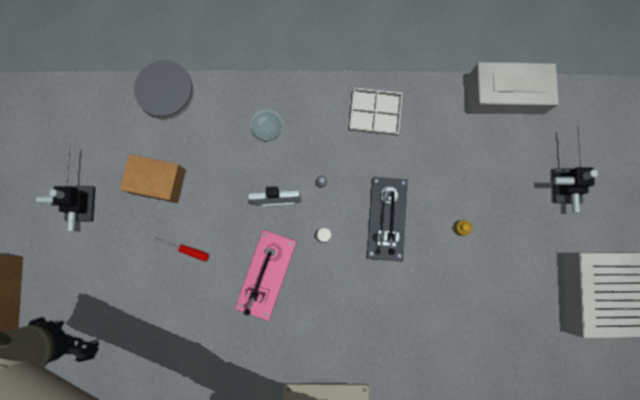

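View pics/wrist0.png

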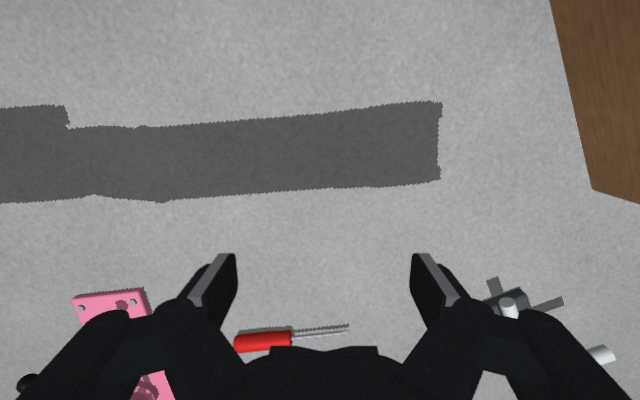

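Candidates for the station: the dark fixture at top (388,220) / scene (265,200), and the pink one at top (267,275) / scene (400,195), which is the decoy. For the gauge: only the white-dialled plate at top (274,195) / scene (369,243). I choose the dark fixture and that gauge, and check them in close crops.

Run:
```python
from h import *
t=cv2.imread("pics/top0.png");s=cv2.imread("pics/scene0.png")
a=cv2.resize(t[165:275,235:425],None,fx=4.2,fy=4.2,interpolation=2);cv2.imwrite("pics/topc.png",a)
b=cv2.resize(s[135:275,220:420],None,fx=4,fy=4,interpolation=2);cv2.imwrite("pics/scenec.png",b)
```

```text
(no output)
```

View pics/topc.png

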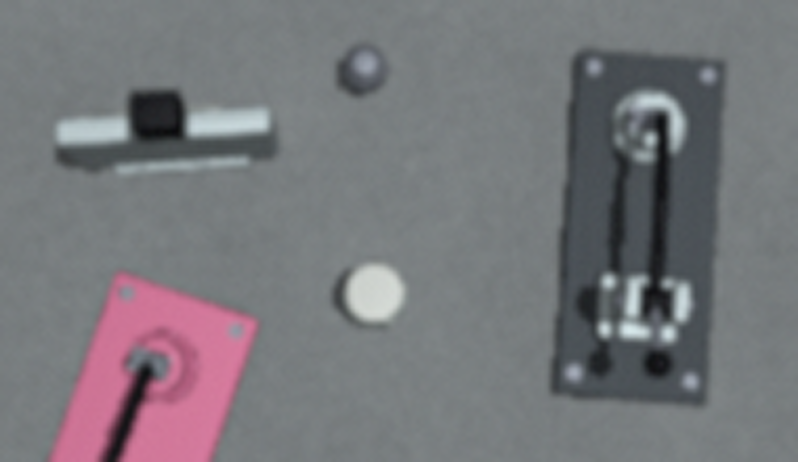

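View pics/scenec.png

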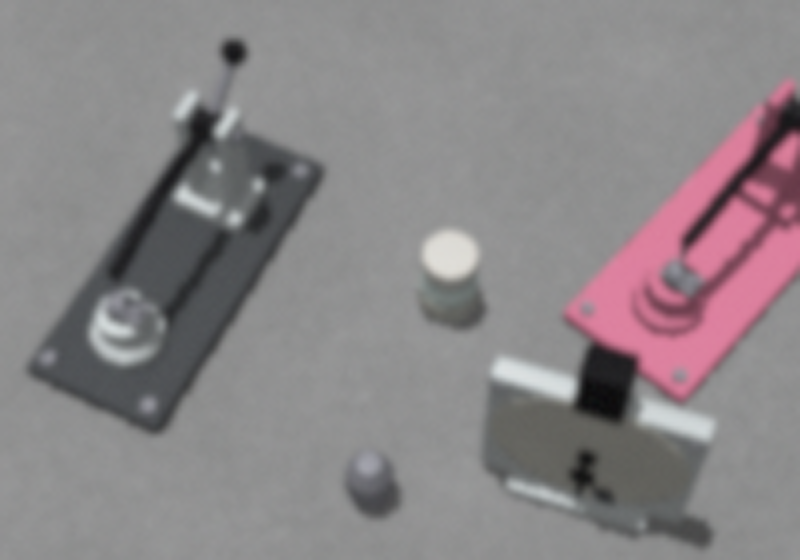

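The dark fixture matches the description, with its knob at top (391.4,251.4) / scene (278.2,147.5). The gauge's dial faces the scene camera. Next I fit the poses.

```bash
cat > fit.py <<'E'
from h import *
from scipy.optimize import least_squares
np.set_printoptions(precision=4,suppress=True)
T=lambda u,v:(235+(u+.5)/4.2-.5,165+(v+.5)/4.2-.5)
S=lambda u,v:(220+(u+.5)/4-.5,135+(v+.5)/4-.5)
# station: base corners at z=.012 (top surface)
st=[("top",T(578,50),(50,50,12)),("top",T(722,62),(50,-50,12)),("top",T(704,404),(-180,-50,12)),("top",T(556,395),(-180,50,12)),
("scene",S(30,369),(50,-50,12)),("scene",S(158,431),(50,50,12)),("scene",S(323,166),(-180,50,12))]
# gauge: case top corners z=132, grip top
ga=[("top",T(57,121),(8,65,132)),("top",T(270,108),(8,-65,132)),("top",T(272,133),(-8,-65,132)),("top",T(57,146),(-8,65,132)),
("scene",S(497,357),(-8,-65,132)),("scene",S(715,423),(-8,65,132)),("scene",S(488,376),(8,-65,132)),("scene",S(712,440),(8,65,132))]
def fit(obs,x0):
    def f(p):
        r=[]
        c,s=np.cos(p[2]),np.sin(p[2])
        for n,px,q in obs:
            q=np.array(q)/1000.;w=[p[0]+c*q[0]-s*q[1],p[1]+s*q[0]+c*q[1],q[2]]
            r+=list(proj(n,w)[0]-px)
        return r
    r=least_squares(f,x0);print(r.x);print(np.array(r.fun).reshape(-1,2));return r.x
E
python3 - <<'E'
from fit import *
a=fit(st,[.6,-.15,0]);b=fit(ga,[.6,.1,0])
print("knob",tri([ray("top",T(657,363)),ray("scene",S(233,50))]))
c,s=np.cos(a[2]),np.sin(a[2])
print("knob pred",a[0]-.158*c,a[1]-.158*s)
print("grip top ctr",atz("top",T(155,105),.177), atz("scene",S(613,355),.177))
for p in (T(363,65),T(373,294)):print(atz("top",p,.05))
print(atz("top",(463,228),.04))
E
```

```text
[ 0.6281 -0.1716 -0.063 ]
[[-0.9617 -0.2904]
 [ 0.3436 -0.6852]
 [ 0.5377  0.3284]
 [-0.5422 -0.0172]
 [-1.1834 -0.1617]
 [ 0.1477 -0.1878]
 [ 0.7865 -0.7361]]
[0.611  0.1356 0.0704]
[[-0.458  -0.4563]
 [-0.0687 -0.6281]
 [-0.1794 -0.3434]
 [-0.1752 -0.1707]
 [-0.356  -1.1982]
 [ 0.5999 -1.2449]
 [-0.1596 -0.0571]
 [-0.2824  0.6701]]
knob (array([ 0.4703, -0.1613,  0.1349]), [np.float64(0.0006685108481496186), np.float64(0.0006685108481496965)])
knob pred 0.47045900796600015 -0.16162150939226635
grip top ctr [0.6166 0.1357 0.177 ] [0.6078 0.136  0.177 ]
[0.6628 0.0156 0.05  ]
[0.5148 0.0082 0.05  ]
[ 0.5354 -0.3707  0.04  ]
```

```bash
cat > plan.py <<'E'
from h import *
np.set_printoptions(precision=3,suppress=True)
def tool(yaw,lean=0,axisyaw=None):
    # tool down with tool-x at yaw; lean: top of tool leans by 'lean' towards world dir (axisyaw+90)
    c,s=np.cos(yaw),np.sin(yaw)
    M=np.array([[c,s,0],[s,-c,0],[0,0,-1.]])
    if lean:
        a=np.array([np.cos(axisyaw),np.sin(axisyaw),0]);M=R.from_rotvec(-a*lean).as_matrix()@M
    return R.from_matrix(M)
def plan(tp,tr,n,start=None,via=None):
    o=manip.get_obs();p=np.array(o["position"]);r=R.from_quat(o["ee_rot"])
    if start: p,r=start
    dv=(r.inv()*tr).as_rotvec();step=dv/n
    for i in range(n):
        q=r.inv().apply((np.array(tp)-p)/n)
        rr=r*R.from_rotvec(step*i)
        q=rr.inv().apply((np.array(tp)-p)/n)
        print(i,np.round(q/.08,3),np.round(step/(np.pi/4),3))
    print("d/row mm",np.linalg.norm(np.array(tp)-p)/n*1000,"deg/row",np.degrees(np.linalg.norm(step)))
    return np.array(tp),tr
E
python3 - <<'E'
from plan import *
# station frame
ys=-.063
a=plan([.40,.25,.27],tool(ys+np.pi/2),10)
s=np.array([.6281,-.1716]);c=np.array([np.cos(ys),np.sin(ys)])
k=s-.166*c;print(k)
a=plan([k[0],k[1],.20],tool(ys+np.pi/2),10,a)
E
```

```text
0 [-0.312 -0.281 -0.021] [-0.    0.    0.15]
1 [-0.343 -0.242 -0.021] [-0.    0.    0.15]
2 [-0.369 -0.2   -0.021] [-0.    0.    0.15]
3 [-0.39  -0.155 -0.021] [-0.    0.    0.15]
4 [-0.406 -0.108 -0.021] [-0.    0.    0.15]
5 [-0.416 -0.06  -0.022] [-0.    0.    0.15]
6 [-0.42  -0.01  -0.022] [-0.    0.    0.15]
7 [-0.418  0.039 -0.022] [-0.    0.    0.15]
8 [-0.411  0.088 -0.022] [-0.    0.    0.15]
9 [-0.397  0.136 -0.022] [-0.    0.    0.15]
d/row mm 33.65243920897118 deg/row 6.761095398990489
[ 0.462 -0.161]
0 [-0.508  0.11   0.088] [0. 0. 0.]
1 [-0.508  0.11   0.088] [0. 0. 0.]
2 [-0.508  0.11   0.088] [0. 0. 0.]
3 [-0.508  0.11   0.088] [0. 0. 0.]
4 [-0.508  0.11   0.088] [0. 0. 0.]
5 [-0.508  0.11   0.088] [0. 0. 0.]
6 [-0.508  0.11   0.088] [0. 0. 0.]
7 [-0.508  0.11   0.088] [0. 0. 0.]
8 [-0.508  0.11   0.088] [0. 0. 0.]
9 [-0.508  0.11   0.088] [0. 0. 0.]
d/row mm 42.17118108016711 deg/row 0.0
```

```bash
python3 -m crank '[[-1,[-0.31,-0.28,-0.02],[0,0,0.15]],[-1,[-0.34,-0.24,-0.02],[0,0,0.15]],[-1,[-0.37,-0.2,-0.02],[0,0,0.15]],[-1,[-0.39,-0.155,-0.02],[0,0,0.15]],[-1,[-0.41,-0.11,-0.02],[0,0,0.15]]]' 60
python3 -m crank '[[-1,[-0.42,-0.06,-0.02],[0,0,0.15]],[-1,[-0.42,-0.01,-0.02],[0,0,0.15]],[-1,[-0.42,0.04,-0.02],[0,0,0.15]],[-1,[-0.41,0.09,-0.02],[0,0,0.15]],[-1,[-0.4,0.135,-0.02],[0,0,0.15]]]'
python3 -m crank '[[-1,[-0.5,0.11,0.03],[0,0,0]],[-1,[-0.5,0.11,0.03],[0,0,0]],[-1,[-0.5,0.11,0.03],[0,0,0]],[-1,[-0.5,0.11,0.03],[0,0,0]],[-1,[-0.5,0.11,0.03],[0,0,0]]]'
python3 -m crank '[[-1,[-0.5,0.11,0.03],[0,0,0]],[-1,[-0.5,0.11,0.03],[0,0,0]],[-1,[-0.5,0.11,0.03],[0,0,0]],[-1,[-0.5,0.11,0.03],[0,0,0]],[-1,[-0.4,0.1,0.0],[0,0,0]]]'
python3 - <<'E'
from plan import *
o=manip.get_obs();print(o["position"],R.from_quat(o["ee_rot"]).as_matrix()[:,0],o["joint_pos"],o["ft_force"],o["grip_width"])
plan([.462,-.161,.19],tool(-.063+np.pi/2),2)
E
```

```text
clock: 0.65
position: [0.3372, 0.4047, 0.2612]
ee_rot: [0.5, 0.866, -0.0, -0.0]
ft_force: [0.2, 1.0, -0.3]
grip_width: 0.143
clock: 1.15
position: [0.4007, 0.2485, 0.2693]
ee_rot: [0.73, 0.683, -0.0, -0.0]
ft_force: [0.4, 0.3, 0.4]
grip_width: 0.003
clock: 1.65
position: [0.4321, 0.0459, 0.2572]
ee_rot: [0.728, 0.685, 0.0, -0.0]
ft_force: [1.2, -0.1, -0.3]
grip_width: 0.002
clock: 2.15
position: [0.4632, -0.1491, 0.2475]
ee_rot: [0.729, 0.685, 0.0, 0.0]
ft_force: [0.1, 0.7, -0.1]
grip_width: 0.002
[ 0.463 -0.149  0.248] [0.062 0.998 0.   ] [-0.495  0.001  0.724  1.856 -0.001  1.285  0.167] [ 0.054  0.711 -0.118] 0.0015022311403277303
0 [-0.075 -0.003  0.36 ] [ 0. -0.  0.]
1 [-0.075 -0.003  0.36 ] [ 0. -0.  0.]
d/row mm 29.38924367823695 deg/row 0.016334247505504218
```

```bash
python3 -m crank '[[-1,[-0.15,0,0.3],[0,0,0]],[-1,[0,0,0.3],[0,0,0]],[-1,[0,0,0.1],[0,0,0]],[-1,[0,0,0],[0,0,0]],[-1,[0,0,0],[0,0,0]]]'
python3 - <<'E'
from h import *
i=manip.camera("scene");t=manip.camera("top")
b=cv2.resize(i[80:250,190:360],None,fx=3,fy=3,interpolation=2);c=cv2.resize(t[170:300,340:440],None,fx=2.8,fy=3.9,interpolation=2)
cv2.imwrite("pics/s1.png",np.hstack([b,cv2.resize(c,(280,510))]))
E
```

```text
clock: 2.65
position: [0.4633, -0.1584, 0.1925]
ee_rot: [0.728, 0.685, 0.0, 0.0]
ft_force: [-0.1, 0.1, 0.2]
grip_width: -0.0
```

View pics/s1.png

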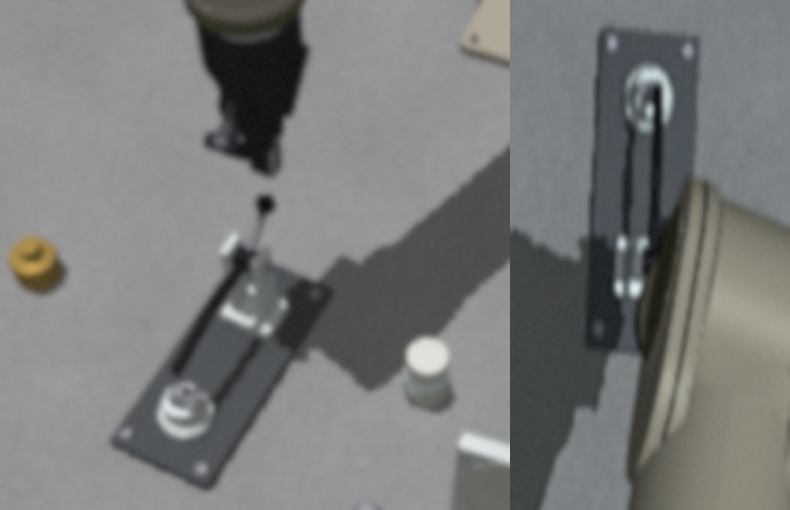

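The closed fingertips, at crop (265,165), stand right above the knob at (265,203). I push down.

```bash
python3 -m crank '[[-1,[-0.02,0,0.15],[0,0,0]],[-1,[0,0,0.15],[0,0,0]],[-1,[0,0,0.12],[0,0,0]],[-1,[0,0,0.12],[0,0,0]],[-1,[0,0,0.12],[0,0,0]]]'
python3 -m crank '[[-1,[0,0,0.1],[0,0,0]],[-1,[0,0,0.1],[0,0,0]],[-1,[0,0,0.08],[0,0,0]],[-1,[0,0,0.05],[0,0,0]],[-1,[0,0,0],[0,0,0]]]'
```

```text
clock: 3.25
position: [0.4563, -0.1601, 0.1357]
ee_rot: [0.729, 0.684, -0.004, -0.006]
ft_force: [-2.5, 0.6, 4.4]
grip_width: -0.005
clock: 3.75
position: [0.4631, -0.1602, 0.1122]
ee_rot: [0.728, 0.685, 0.0, 0.0]
ft_force: [-0.0, 0.2, 0.5]
grip_width: 0.001
```

```bash
python3 -m crank '[[-1,[0,0,0.05],[0,0,0]],[-1,[0,0,0.05],[0,0,0]],[-1,[0,0,0.0],[0,0,0]],[-1,[0,0,0],[0,0,0]],[-1,[0,0,0],[0,0,0]]]'
python3 - <<'E'
from h import *
i=manip.camera("scene")
cv2.imwrite("pics/s2.png",cv2.resize(i[80:250,190:360],None,fx=3,fy=3,interpolation=2))
E
```

```text
clock: 4.25
position: [0.4627, -0.1602, 0.1045]
ee_rot: [0.728, 0.685, 0.0, -0.0]
ft_force: [1.3, 0.2, 0.4]
grip_width: -0.004
```

View pics/s2.png

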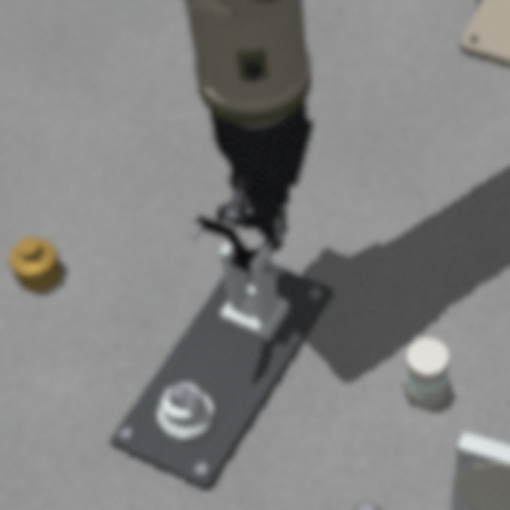

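The probe arm is up, with its tip at crop (202,222), i.e. scene (257,154). I check its angle.

Run:
```python
from h import *
ys=-.063;c=np.array([np.cos(ys),np.sin(ys)])
for L in (.9,1.0,1.1,1.2,1.3):
    x=-.12+.12*np.cos(L);z=.1+.12*np.sin(L)
    k=40*np.pi/180-L;kx=-.12-.05*np.cos(k);kz=.1+.05*np.sin(k)
    q=[[.6281+x*c[0],-.1716+x*c[1],z]]
    print(L,(proj("scene",q)-[190,80])*3,"knobtop",kz+.009)
```

```text
0.9 [[185.46462261 257.1855947 ]] knobtop 0.09897499796981651
1.0 [[190.79766843 242.52603725]] knobtop 0.09413477278695818
1.1 [[196.75724474 228.01158506]] knobtop 0.08944307604062175
1.2 [[203.26269587 213.84076319]] knobtop 0.08494678561382789
1.3 [[210.22406209 200.20598782]] knobtop 0.08069082695424505
```

```bash
python3 -m crank '[[-1,[0,0,0.04],[0,0,0]],[-1,[0,0,0.02],[0,0,0]],[-1,[0,0,0.0],[0,0,0]],[-1,[0,0,0],[0,0,0]],[-1,[0,0,0],[0,0,0]]]'
python3 - <<'E'
from plan import *
print(manip.get_obs()["ft_force"])
E
```

```text
clock: 4.8
position: [0.4635, -0.1603, 0.1026]
ee_rot: [0.728, 0.685, 0.002, -0.0]
ft_force: [-21.4, 7.3, 50.8]
grip_width: -0.0
[-21.442   7.285  50.83 ]
```

That reached the hard stop: 50 N at the wrist, from the fingers on the knob. I back off upward at once.

```bash
python3 -m crank '[[-1,[0,0,-0.1],[0,0,0]],[-1,[0,0,-0.3],[0,0,0]],[-1,[0,0,-0.5],[0,0,0]],[-1,[0,0,-0.5],[0,0,0]],[-1,[0,0,-0.5],[0,0,0]]]'
python3 - <<'E'
from plan import *
i=manip.camera("scene")
cv2.imwrite("pics/s3.png",cv2.resize(i[80:250,190:360],None,fx=3,fy=3,interpolation=2))
o=manip.get_obs();print(o["position"],o["ft_force"])
yg=.0704
plan([.45,.0,.29],tool(yg+.55),10)
a=np.array([.45,.0,.29]),tool(yg+.55)
plan([.55,.135,.29],tool(yg),5,a)
E
```

```text
clock: 5.3
position: [0.4618, -0.1603, 0.2527]
ee_rot: [0.729, 0.685, -0.001, -0.001]
ft_force: [1.5, 0.4, -0.1]
grip_width: -0.002
[ 0.464 -0.161  0.259] [ 2.981 -1.488  6.282]
0 [ 0.2   -0.03  -0.039] [ 0.001 -0.     0.113]
1 [ 0.197 -0.048 -0.039] [ 0.001 -0.     0.113]
2 [ 0.192 -0.065 -0.039] [ 0.001 -0.     0.113]
3 [ 0.185 -0.082 -0.039] [ 0.001 -0.     0.113]
4 [ 0.177 -0.098 -0.039] [ 0.001 -0.     0.113]
5 [ 0.168 -0.113 -0.039] [ 0.001 -0.     0.113]
6 [ 0.157 -0.128 -0.039] [ 0.001 -0.     0.113]
7 [ 0.145 -0.141 -0.039] [ 0.001 -0.     0.113]
8 [ 0.132 -0.153 -0.039] [ 0.001 -0.     0.113]
9 [ 0.118 -0.165 -0.039] [ 0.001 -0.     0.113]
d/row mm 16.4831178575764 deg/row 5.0897408728236
0 [ 0.4   -0.129  0.   ] [0.   0.   0.14]
1 [ 0.383 -0.172  0.   ] [0.   0.   0.14]
2 [ 0.362 -0.213  0.   ] [0.   0.   0.14]
3 [ 0.336 -0.252  0.   ] [0.   0.   0.14]
4 [ 0.306 -0.287  0.   ] [0.   0.   0.14]
d/row mm 33.6005952328229 deg/row 6.302535746439056
```

View pics/s3.png

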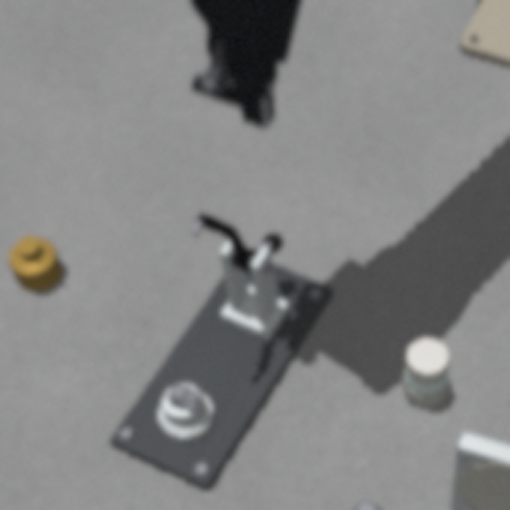

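Run:
```python
from h import *
ys=-.063;c=np.array([np.cos(ys),np.sin(ys)])
for L in (.9,1.0,1.1,1.2,1.3):
    k=40*np.pi/180-L;kx=-.12-.05*np.cos(k);kz=.1+.05*np.sin(k)
    t=L-np.arctan2(.026,.12);tx=-.12+.1228*np.cos(t);tz=.1+.1228*np.sin(t)
    print(L,*[((proj("scene",[[.6281+x*c[0],-.1716+x*c[1],z]])-[190,80])*3).round(0) for x,z in((kx,kz),(tx,tz))])
i=cv2.imread("pics/s3.png")[180:300,180:320];cv2.imwrite("pics/s3c.png",cv2.resize(i,None,fx=4,fy=4,interpolation=2))
```

```text
0.9 [[274. 224.]] [[175. 289.]]
1.0 [[274. 229.]] [[179. 274.]]
1.1 [[274. 233.]] [[183. 259.]]
1.2 [[273. 238.]] [[189. 244.]]
1.3 [[272. 243.]] [[195. 229.]]
```

View pics/s3c.png

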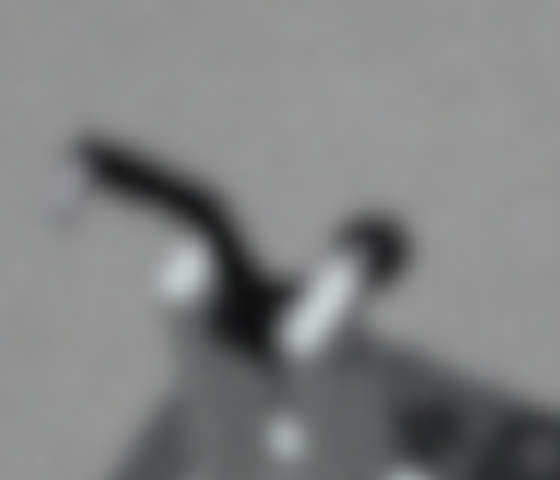

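The knob (275,241) and the pin tip (196,234) both match a lever value of about 1.27 to 1.3, so the arm is fully up. I move over to the gauge and turn the tool so the wrist camera faces the dial side.

```bash
python3 -m crank '[[0.4,[0.2,-0.03,-0.05],[0,0,0.113]],[0.4,[0.2,-0.05,-0.05],[0,0,0.113]],[0.4,[0.19,-0.065,-0.05],[0,0,0.113]],[0.4,[0.185,-0.08,-0.04],[0,0,0.113]],[0.4,[0.18,-0.1,-0.04],[0,0,0.113]]]'
python3 -m crank '[[0.4,[0.17,-0.11,-0.04],[0,0,0.113]],[0.4,[0.16,-0.13,-0.03],[0,0,0.113]],[0.4,[0.145,-0.14,-0.03],[0,0,0.113]],[0.4,[0.13,-0.15,-0.03],[0,0,0.113]],[0.4,[0.12,-0.165,-0.03],[0,0,0.113]]]'
python3 -m crank '[[0.4,[0.4,-0.13,0],[0,0,0.14]],[0.4,[0.38,-0.17,0],[0,0,0.14]],[0.4,[0.36,-0.21,0],[0,0,0.14]],[0.4,[0.34,-0.25,0],[0,0,0.14]],[0.4,[0.31,-0.29,0],[0,0,0.14]]]'
python3 - <<'E'
from plan import *
o=manip.get_obs();print(o["position"],o["joint_pos"]);cv2.imwrite("pics/w1.png",manip.camera("wrist"))
plan([.608,.1356,.25],tool(.0704),3)
print(proj("wrist",[[.611,.1356,.177],[.611,.1356,0.]],o))
E
```

```text
clock: 5.85
position: [0.4548, -0.0787, 0.2695]
ee_rot: [0.862, 0.506, -0.001, -0.0]
ft_force: [-0.2, 0.1, -0.6]
grip_width: 0.699
clock: 6.35
position: [0.4482, 0.002, 0.2822]
ee_rot: [0.953, 0.304, -0.001, -0.0]
ft_force: [0.3, -0.1, -0.3]
grip_width: 0.702
clock: 6.85
position: [0.5493, 0.1373, 0.2819]
ee_rot: [0.999, 0.034, -0.001, 0.0]
ft_force: [-0.6, -0.1, 1.0]
grip_width: 0.699
[0.549 0.137 0.282] [-0.703  0.191  0.437  1.599 -0.082  1.372 -1.76 ]
0 [0.237 0.046 0.128] [-0.     0.001 -0.002]
1 [0.237 0.047 0.129] [-0.     0.001 -0.002]
2 [0.237 0.047 0.129] [-0.     0.001 -0.002]
d/row mm 21.877257980748503 deg/row 0.08706354689468859
[[328.897 127.42 ]
 [326.225 118.492]]
```

View pics/w1.png

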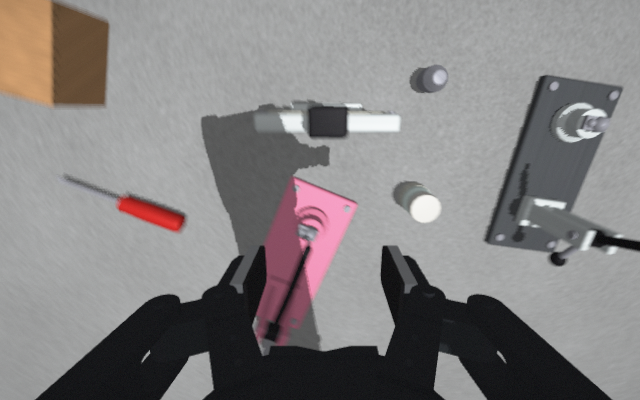

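The grip's top face spans (309-348, 107-137), with its centre at (328,122). I compare that with the earlier fit.

Run:
```python
from plan import *
o=manip.get_obs()
i=cv2.imread("pics/w1.png");cv2.imwrite("pics/w1c.png",cv2.resize(i[80:160,240:420],None,fx=4.4,fy=4.4,interpolation=2))
for p in((328,122),(309,107),(348,107),(309,137),(348,137)):print(atz("wrist",p,.177,o))
```

```text
[0.616 0.142 0.177]
[0.626 0.157 0.177]
[0.628 0.128 0.177]
[0.604 0.156 0.177]
[0.606 0.127 0.177]
```

View pics/w1c.png

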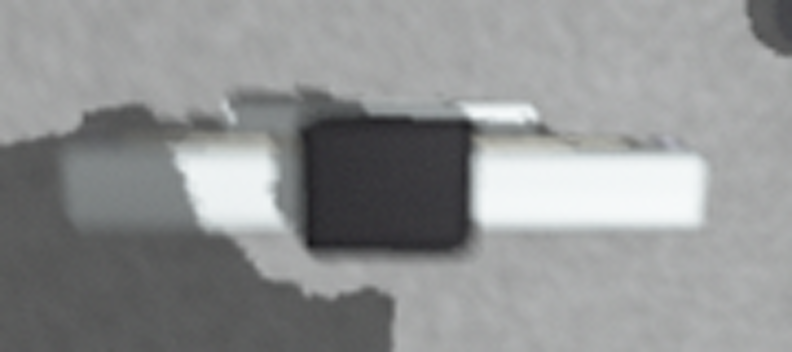

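The arm was still settling in that picture, so I move closer and measure again at rest.

```bash
python3 -m crank '[[0.4,[0.23,0.04,0.1],[0,0,0]],[0.4,[0.15,0,0.1],[0,0,0]],[0.4,[0,0,0],[0,0,0]],[0.4,[0,0,0],[0,0,0]],[0.4,[0,0,0],[0,0,0]]]'
python3 - <<'E'
from plan import *
o=manip.get_obs();print(o["position"],o["joint_velocities"]);i=manip.camera("wrist");cv2.imwrite("pics/w2.png",i)
cv2.imwrite("pics/w2c.png",cv2.resize(i[120:260,220:420],None,fx=4,fy=4,interpolation=2))
import pickle;pickle.dump(o,open("o2.pkl","wb"))
print((proj("wrist",[[.611,.1356,.177]],o)-[220,120])*4)
E
```

```text
clock: 7.4
position: [0.5791, 0.1353, 0.2672]
ee_rot: [0.999, 0.036, -0.0, -0.0]
ft_force: [0.1, -0.4, 0.8]
grip_width: 0.699
[0.579 0.135 0.267] [-0.002 -0.006 -0.001 -0.004 -0.001 -0.003 -0.001]
[[415.378 204.127]]
```

View pics/w2c.png

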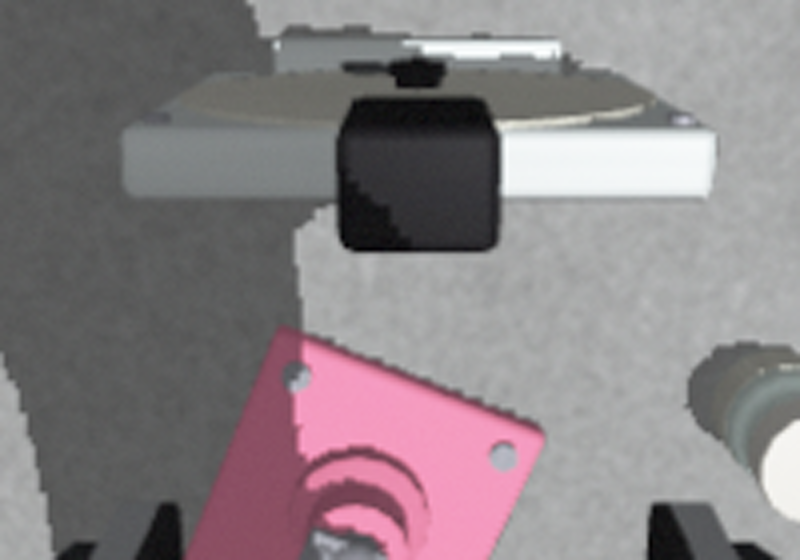

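The grip's top face is centred at crop (419,190), against (415,204) predicted, so the grip centre is about (0.6135, 0.135). The dial shows the pointer at (415,72) and the mark left of it at (363,68), on the gauge's +y side as expected. I go and grasp.

Run:
```python
from plan import *
a=plan([.6135,.135,.215],tool(.0704),3)
plan([.6135,.135,.161],tool(.0704),5,a)
for m in (.17,.2,.25,.3,.34):
  g=np.array([.6135,.135]);c,s=np.cos(.07),np.sin(.07)
  f=lambda x,y,z:[g[0]+c*x-s*y,g[1]+s*x+c*y,z]
  print(m,((proj("wrist",[f(.011,.055*np.sin(m),.075-.055*np.cos(m)),f(.011,0,.02),f(.011,0,.075)])-[220,120])*4).round(0))
```

```text
0 [0.142 0.012 0.218] [-0.    -0.     0.001]
1 [0.142 0.012 0.218] [-0.    -0.     0.001]
2 [0.142 0.012 0.218] [-0.    -0.     0.001]
d/row mm 20.864478286564985 deg/row 0.043125872547064764
0 [0.    0.    0.135] [0. 0. 0.]
1 [0.    0.    0.135] [0. 0. 0.]
2 [0.    0.    0.135] [0. 0. 0.]
3 [0.    0.    0.135] [0. 0. 0.]
4 [0.    0.    0.135] [0. 0. 0.]
d/row mm 10.799999999999999 deg/row 0.0
0.17 [[386.  56.]
 [417.  55.]
 [418.  73.]]
0.2 [[381.  56.]
 [417.  55.]
 [418.  73.]]
0.25 [[372.  56.]
 [417.  55.]
 [418.  73.]]
0.3 [[363.  56.]
 [417.  55.]
 [418.  73.]]
0.34 [[356.  56.]
 [417.  55.]
 [418.  73.]]
```

```bash
python3 -m crank '[[0.4,[0.14,0.01,0.2],[0,0,0]],[0.4,[0.14,0.01,0.2],[0,0,0]],[0.4,[0.14,0.01,0.2],[0,0,0]],[0.4,[0,0,0.1],[0,0,0]],[0.4,[0,0,0],[0,0,0]]]'
python3 - <<'E'
from plan import *
o=manip.get_obs();print(o["position"]);i=manip.camera("wrist");cv2.imwrite("pics/w3.png",i)
cv2.imwrite("pics/w3c.png",cv2.resize(i[150:300,200:440],None,fx=3.3,fy=3.3,interpolation=2))
print((proj("wrist",[[.6135,.135,.177]],o)-[200,150])*3.3)
plan([.6135,.135,.161],tool(.0704),5)
E
```

```text
clock: 7.95
position: [0.6124, 0.1353, 0.2101]
ee_rot: [0.999, 0.036, -0.001, 0.0]
ft_force: [-0.0, 0.8, -0.6]
grip_width: 0.697
[0.612 0.135 0.21 ]
[[400.369 310.907]]
0 [0.002 0.001 0.125] [-0.     0.     0.001]
1 [0.002 0.001 0.125] [-0.     0.     0.001]
2 [0.002 0.001 0.125] [-0.     0.     0.001]
3 [0.002 0.001 0.125] [-0.     0.     0.001]
4 [0.002 0.001 0.125] [-0.     0.     0.001]
d/row mm 10.025266388901093 deg/row 0.02447237525354132
```

View pics/w3c.png

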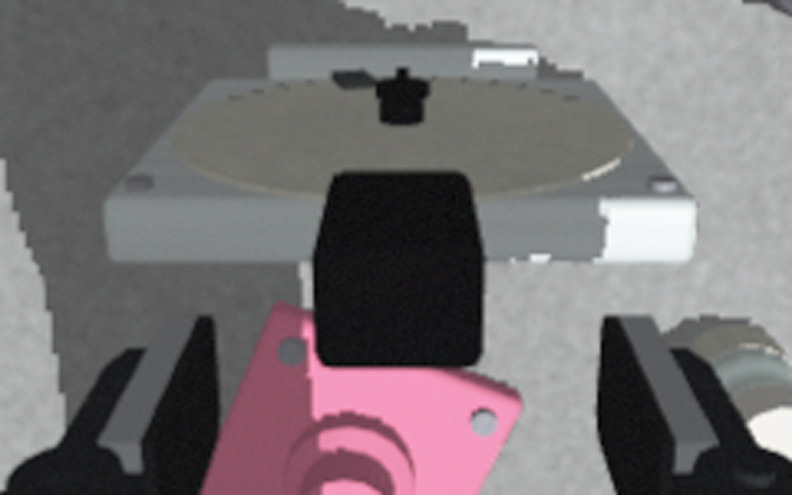

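The grip (316-482) is centred between the pads, the mark is at crop (350,78) and the pointer tip at (402,72). I descend and close.

```bash
python3 -m crank '[[0.4,[0,0,0.13],[0,0,0]],[0.4,[0,0,0.13],[0,0,0]],[0.4,[0,0,0.13],[0,0,0]],[0.4,[0,0,0.13],[0,0,0]],[0.4,[0,0,0.1],[0,0,0]]]'
python3 -m crank '[[-1,[0,0,0],[0,0,0]],[-1,[0,0,0],[0,0,0]],[-1,[0,0,0],[0,0,0]],[-1,[0,0,0],[0,0,0]],[-1,[0,0,0],[0,0,0]]]' 80
python3 - <<'E'
from plan import *
o=manip.get_obs();print(o["position"],o["ft_force"],o["grip_width"]);i=manip.camera("wrist")
cv2.imwrite("pics/w4c.png",cv2.resize(i[150:300,200:440],None,fx=3.3,fy=3.3,interpolation=2))
E
```

```text
clock: 8.5
position: [0.6129, 0.1354, 0.16]
ee_rot: [0.999, 0.036, -0.0, 0.0]
ft_force: [0.3, -0.6, -0.6]
grip_width: 0.703
clock: 9.0
position: [0.6134, 0.1355, 0.1615]
ee_rot: [0.999, 0.036, 0.0, -0.0]
ft_force: [0.0, 1.3, -2.2]
grip_width: 0.339
[0.613 0.136 0.161] [ 0.041  1.274 -2.244] 0.3389983474886963
```

View pics/w4c.png

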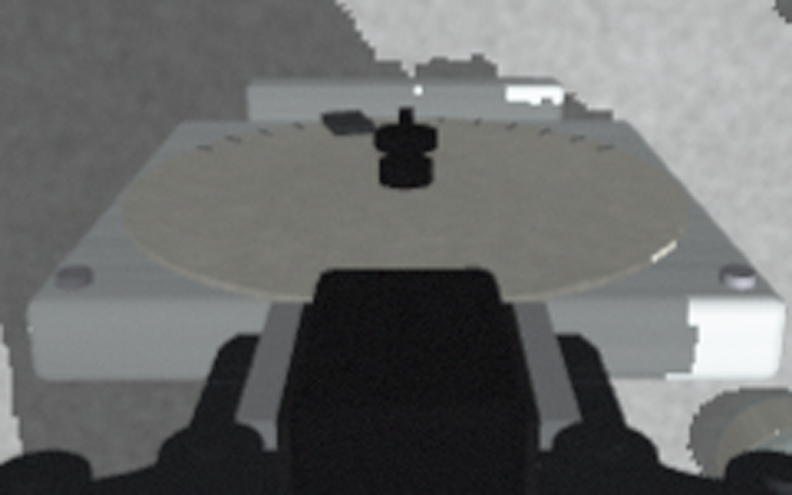

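Gripped, with a width of 29 mm. The mark's centre is at crop (348,122) and the pointer tip at (406,112). I estimate the mark angle and lift.

```bash
python3 - <<'E'
from plan import *
# gauge in tool frame: origin at tool z +.1615 ; gauge x=tool x, gauge y=-tool y
ci=manip.camera_info("wrist");
o=manip.get_obs();r=R.from_quat(o["ee_rot"]);p=o["position"]
def G(x,y,z): return p+r.apply([x,-y,.1615-z])
for m in (0,.17,.2,.22,.24,.26,.28,.3,.32,.34):
  print(m,((proj("wrist",[G(.01,.055*np.sin(m),.075-.055*np.cos(m))])-[200,150])*3.3).round(1))
E
python3 -m crank '[[-1,[0,0,-0.1],[0,0,0]],[-1,[0,0,-0.3],[0,0,0]],[-1,[0,0,-0.4],[0,0,0]],[-1,[0,0,-0.4],[0,0,0]],[-1,[0,0,-0.2],[0,0,0]]]'
```

```text
0 [[400.8 109.1]]
0.17 [[367.  109.9]]
0.2 [[361.  110.1]]
0.22 [[357.1 110.4]]
0.24 [[353.1 110.6]]
0.26 [[349.2 110.8]]
0.28 [[345.3 111.1]]
0.3 [[341.4 111.4]]
0.32 [[337.5 111.7]]
0.34 [[333.6 112. ]]
clock: 9.55
position: [0.614, 0.1352, 0.2769]
ee_rot: [0.999, 0.036, 0.002, -0.001]
ft_force: [0.3, 0.6, -4.3]
grip_width: 0.345
```

Run:
```python
from plan import *
o=manip.get_obs();print(o["position"],o["ft_force"])
a=plan([.628,-.172,.28],tool(-.063),10)
```

```text
[0.614 0.135 0.277] [ 0.342  0.568 -4.284]
0 [-0.01   0.384 -0.004] [-0.    -0.     0.017]
1 [-0.005  0.384 -0.004] [-0.    -0.     0.017]
2 [ 0.     0.384 -0.004] [-0.    -0.     0.017]
3 [ 0.005  0.384 -0.004] [-0.    -0.     0.017]
4 [ 0.011  0.384 -0.004] [-0.    -0.     0.017]
5 [ 0.016  0.384 -0.004] [-0.    -0.     0.017]
6 [ 0.021  0.384 -0.004] [-0.    -0.     0.017]
7 [ 0.026  0.384 -0.004] [-0.    -0.     0.017]
8 [ 0.031  0.383 -0.004] [-0.    -0.     0.017]
9 [ 0.037  0.383 -0.004] [-0.    -0.     0.017]
d/row mm 30.756048107687665 deg/row 0.7737888404199739
```

```bash
python3 -m crank '[[-1,[-0.01,0.2,0],[0,0,0.02]],[-1,[0,0.3,0],[0,0,0.02]],[-1,[0,0.38,0],[0,0,0.02]],[-1,[0.01,0.38,0],[0,0,0.02]],[-1,[0.01,0.38,0],[0,0,0.02]]]'
python3 -m crank '[[-1,[0.02,0.38,0],[0,0,0.02]],[-1,[0.02,0.38,0],[0,0,0.02]],[-1,[0.03,0.38,0],[0,0,0.02]],[-1,[0.03,0.38,0],[0,0,0.01]],[-1,[0.03,0.3,0],[0,0,0]]]'
python3 -m crank '[[-1,[0.03,0.2,0],[0,0,0]],[-1,[0.03,0.1,0],[0,0,0]],[-1,[0,0,0],[0,0,0]],[-1,[0,0,0],[0,0,0]],[-1,[0,0,0],[0,0,0]]]'
python3 - <<'E'
from plan import *
o=manip.get_obs();print(o["position"],o["ft_force"],o["joint_pos"])
plan([.628,-.172,.235],tool(-.063),5)
i=manip.camera("scene");t=manip.camera("top");w=manip.camera("wrist")
cv2.imwrite("pics/s5.png",cv2.resize(i[80:260,180:400],None,fx=3.5,fy=3.3,interpolation=2))
cv2.imwrite("pics/w5.png",w)
E
```

```text
clock: 10.05
position: [0.6179, 0.0004, 0.272]
ee_rot: [1.0, -0.005, -0.001, 0.001]
ft_force: [0.1, -0.7, -3.5]
grip_width: 0.342
clock: 10.55
position: [0.6223, -0.1464, 0.2721]
ee_rot: [0.999, -0.033, -0.001, 0.001]
ft_force: [1.1, -1.0, -4.4]
grip_width: 0.339
clock: 11.05
position: [0.6278, -0.1642, 0.2731]
ee_rot: [1.0, -0.029, -0.0, -0.0]
ft_force: [-0.7, -0.1, -4.5]
grip_width: 0.342
[ 0.628 -0.164  0.273] [-0.69  -0.14  -4.514] [-0.243  0.414  0.593  1.389 -0.231  1.407 -1.282]
0 [0.002 0.02  0.095] [-0.     0.     0.001]
1 [0.002 0.02  0.095] [-0.     0.     0.001]
2 [0.002 0.02  0.095] [-0.     0.     0.001]
3 [0.002 0.02  0.095] [-0.     0.     0.001]
4 [0.002 0.02  0.095] [-0.     0.     0.001]
d/row mm 7.779981404622824 deg/row 0.047018352075474217
```

View pics/s5.png

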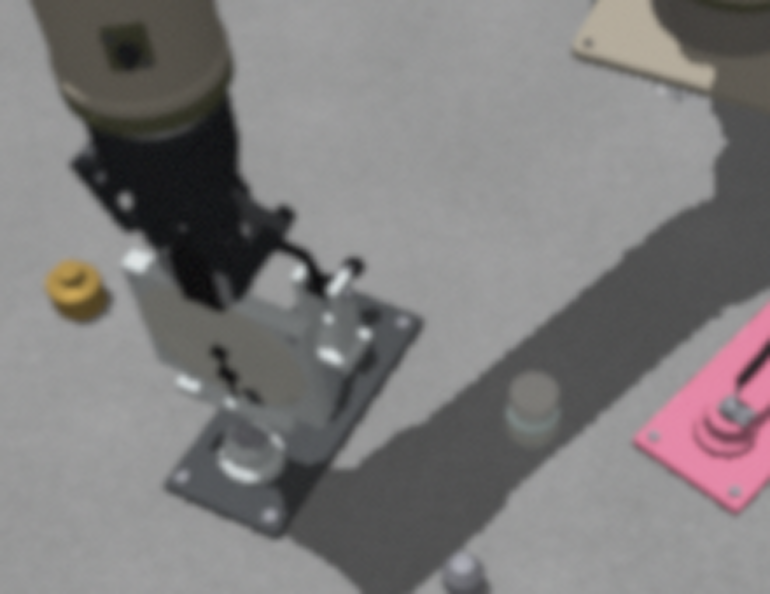

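View pics/w5.png

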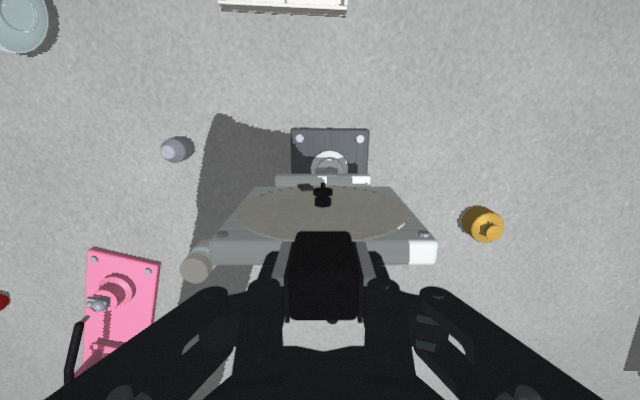

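The gauge hangs over the stud housing, which shows at wrist (330,162), and is 8 mm off in y. I correct that and lower until the force shows contact.

```bash
python3 -m crank '[[-1,[0,0.05,0.15],[0,0,0]],[-1,[0,0.05,0.15],[0,0,0]],[-1,[0,0,0.15],[0,0,0]],[-1,[0,0,0.05],[0,0,0]],[-1,[0,0,0],[0,0,0]]]'
python3 -m crank '[[-1,[0,0,0.03],[0,0,0]],[-1,[0,0,0.03],[0,0,0]],[-1,[0,0,0.03],[0,0,0]],[-1,[0,0,0],[0,0,0]],[-1,[0,0,0],[0,0,0]]]'
python3 - <<'E'
from plan import *
o=manip.get_obs();print(o["position"],o["ft_force"])
w=manip.camera("wrist");s=manip.camera("scene");o=manip.get_obs();print(o["position"],o["ft_force"])
cv2.imwrite("pics/w6.png",np.vstack([cv2.resize(w[130:250,190:440],None,fx=2.6,fy=2.4,interpolation=2),cv2.resize(s[150:240,190:320],(650,300),interpolation=2)]))
E
```

```text
clock: 11.7
position: [0.6266, -0.1736, 0.232]
ee_rot: [1.0, -0.031, -0.001, -0.0]
ft_force: [0.0, 0.0, -4.7]
grip_width: 0.342
clock: 12.2
position: [0.6271, -0.1738, 0.2262]
ee_rot: [1.0, -0.031, 0.0, -0.0]
ft_force: [-0.4, 0.1, -3.9]
grip_width: 0.341
[ 0.627 -0.174  0.226] [-0.364  0.139 -3.882]
[ 0.627 -0.174  0.226] [ 0.325  0.278 -5.42 ]
```

View pics/w6.png

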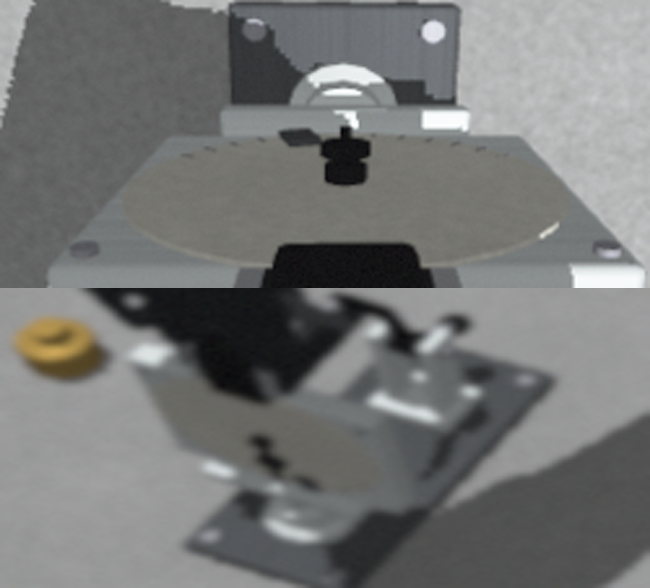

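The foot is laterally centred on the housing (columns 345 and 343). I press down to about 4.5 mm.

```bash
python3 -m crank '[[-1,[0.01,0,0.02],[0,0,0]],[-1,[0,0,0.02],[0,0,0]],[-1,[0,0,0.02],[0,0,0]],[-1,[0,0,0],[0,0,0]],[-1,[0,0,0],[0,0,0]]]'
python3 -m crank '[[-1,[0,0,0.01],[0,0,0]],[-1,[0,0,0.01],[0,0,0]],[-1,[0,0,0.01],[0,0,0]],[-1,[0,0,0],[0,0,0]],[-1,[0,0,0],[0,0,0]]]'
python3 - <<'E'
from plan import *
o=manip.get_obs();print(o["position"],o["ft_force"],o["torque"])
w=manip.camera("wrist");o=manip.get_obs();print(o["position"],o["ft_force"])
E
```

```text
clock: 12.8
position: [0.628, -0.1738, 0.2215]
ee_rot: [1.0, -0.031, 0.0, -0.0]
ft_force: [-0.3, 0.2, -2.6]
grip_width: 0.339
clock: 13.3
position: [0.6279, -0.1738, 0.219]
ee_rot: [1.0, -0.031, 0.0, -0.0]
ft_force: [-0.3, 0.4, -1.3]
grip_width: 0.342
[ 0.628 -0.174  0.219] [-0.349  0.36  -1.278] [ 0.063 -0.126  0.018]
[ 0.628 -0.174  0.219] [ 0.391  0.213 -1.565]
```

The force change of 3.2 N means about 3.5 mm of press. Now I rock towards gauge +y about the foot centre.

```bash
python3 -m crank '[[-1,[0,-0.0565,0],[-0.0357,0,0]],[-1,[0,-0.0565,0],[-0.0357,0,0]],[-1,[0,-0.0565,0],[-0.0357,0,0]],[-1,[0,-0.0565,0],[-0.0357,0,0]],[-1,[0,-0.0565,0],[-0.0357,0,0]]]'
python3 - <<'E'
from plan import *
o=manip.get_obs();print(o["position"]+R.from_quat(o["ee_rot"]).apply([0,0,.1615]),o["ft_force"],o["torque"])
E
python3 -m crank '[[-1,[0,-0.0565,0],[-0.0357,0,0]],[-1,[0,-0.0565,0],[-0.0357,0,0]],[-1,[0,-0.0565,0],[-0.0357,0,0]],[-1,[0,-0.0565,0],[-0.0357,0,0]],[-1,[0,-0.0565,0],[-0.0357,0,0]]]'
python3 -m crank '[[-1,[0,0,0],[0,0,0]],[-1,[0,0,0],[0,0,0]],[-1,[0,0,0],[0,0,0]],[-1,[0,0,0],[0,0,0]],[-1,[0,0,0],[0,0,0]]]'
python3 -m crank '[[-1,[0,0,0],[0,0,0]],[-1,[0,0,0],[0,0,0]],[-1,[0,0,0],[0,0,0]],[-1,[0,0,0],[0,0,0]],[-1,[0,0,0],[0,0,0]]]'
cat > look.py <<'E'
from plan import *
import sys
o=manip.get_obs();r=R.from_quat(o["ee_rot"]);print("foot",o["position"]+r.apply([0,0,.1615]),"tool z",r.apply([0,0,1]),o["ft_force"])
w=manip.camera("wrist");s=manip.camera("scene")
cv2.imwrite(f"pics/{sys.argv[1]}.png",np.vstack([cv2.resize(w[140:210,260:385],(750,350),interpolation=2),cv2.resize(s[165:225,210:320],(440,240),interpolation=2).repeat(1,0) if 0 else np.pad(cv2.resize(s[165:225,210:320],(440,240),interpolation=2),((0,0),(0,310),(0,0)))]))
E
python3 look.py w7
```

```text
clock: 13.85
position: [0.6293, -0.1505, 0.2176]
ee_rot: [0.997, -0.03, -0.002, 0.071]
ft_force: [-0.3, -1.9, -1.1]
grip_width: 0.345
[ 0.628 -0.173  0.058] [-0.285 -1.915 -1.061] [-0.39   0.1    0.035]
clock: 14.35
position: [0.6307, -0.1286, 0.2131]
ee_rot: [0.99, -0.03, -0.004, 0.141]
ft_force: [0.2, -0.5, -0.2]
grip_width: 0.339
clock: 14.85
position: [0.6306, -0.1294, 0.2133]
ee_rot: [0.99, -0.031, -0.004, 0.139]
ft_force: [1.0, 4.3, -0.5]
grip_width: 0.34
clock: 15.35
position: [0.6306, -0.1293, 0.2132]
ee_rot: [0.99, -0.03, -0.004, 0.14]
ft_force: [1.5, 3.7, -0.6]
grip_width: 0.339
foot [ 0.628 -0.174  0.058] tool z [-0.017 -0.276 -0.961] [ 1.525  3.743 -0.62 ]
```

View pics/w7.png

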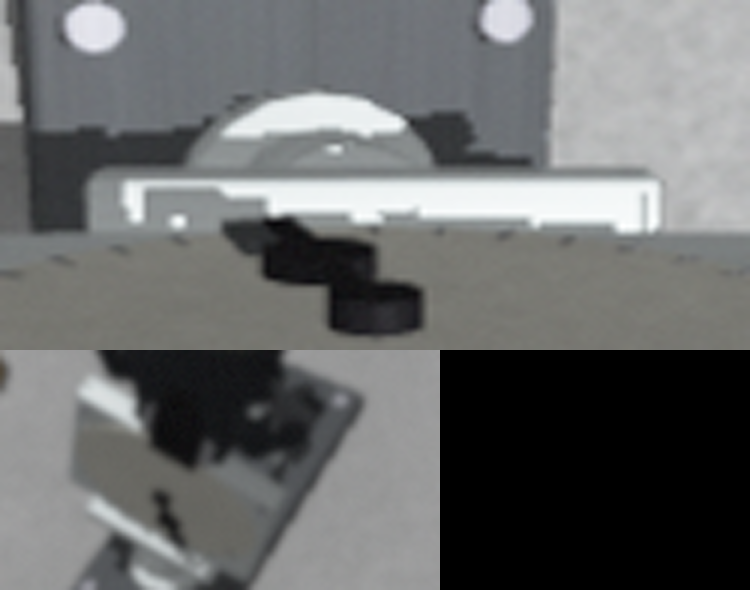

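```bash
cat > look2.py <<'E'
from plan import *
import sys
o=manip.get_obs();r=R.from_quat(o["ee_rot"]);p=o["position"];tz=r.apply([0,0,1]);print("foot",p+r.apply([0,0,.1615]),"lean",np.arctan2(-tz[1],-tz[2]),o["ft_force"])
w=manip.camera("wrist")
c=w[172:197,290:335].astype(float);c=np.clip((c/255)**.45*255,0,255).astype(np.uint8)
cv2.imwrite(f"pics/{sys.argv[1]}.png",cv2.resize(c,None,fx=17,fy=17,interpolation=2))
def G(x,y,z): return p+r.apply([x,-y,.1615-z])
for m in (.2,.24,.26,.28,.3,.32): print(m,((proj("wrist",[G(x,rr*np.sin(m),.075-rr*np.cos(m)) for x in(.009,.013) for rr in (.044,.055,.06)],o)-[289.5,171.5])*17).round(0).tolist())
E
python3 look2.py w8
```

```text
foot [ 0.628 -0.174  0.058] lean 0.27986198011516483 [ 0.364  2.706 -0.114]
0.2 [[369.0, 277.0], [336.0, 225.0], [321.0, 202.0], [368.0, 201.0], [335.0, 152.0], [320.0, 130.0]]
0.24 [[335.0, 279.0], [295.0, 227.0], [278.0, 205.0], [334.0, 203.0], [294.0, 154.0], [276.0, 133.0]]
0.26 [[318.0, 280.0], [275.0, 228.0], [256.0, 206.0], [317.0, 204.0], [273.0, 155.0], [255.0, 134.0]]
0.28 [[302.0, 281.0], [255.0, 230.0], [234.0, 208.0], [300.0, 205.0], [253.0, 156.0], [233.0, 135.0]]
0.3 [[285.0, 282.0], [234.0, 231.0], [213.0, 209.0], [284.0, 207.0], [233.0, 158.0], [211.0, 137.0]]
0.32 [[268.0, 284.0], [214.0, 233.0], [191.0, 211.0], [267.0, 208.0], [213.0, 159.0], [189.0, 139.0]]
```

View pics/w8.png

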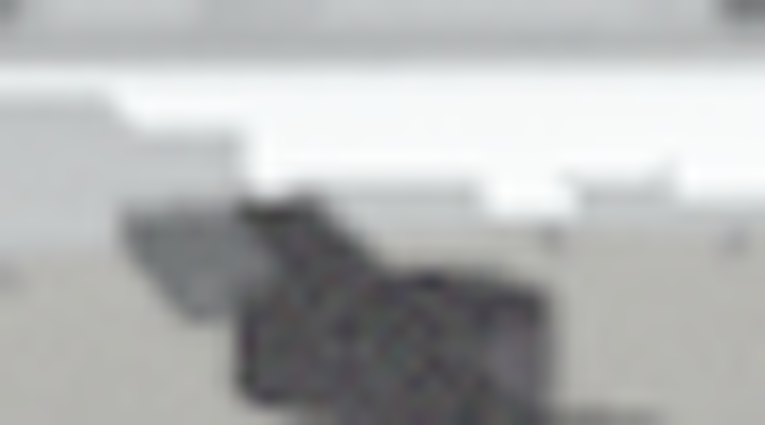

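The mark's left edge runs from (122,208) to (190,320), and at 11 mm wide its middle at tip radius is at about column 245. The pointer tip is at about 285, roughly 2 mm short. The mark angle is therefore about 0.31 and the lean is 0.28, so I rock 0.03 rad more.

```bash
python3 -m crank '[[-1,[0,-0.03,0],[-0.019,0,0]],[-1,[0,-0.03,0],[-0.019,0,0]],[-1,[0,0,0],[0,0,0]],[-1,[0,0,0],[0,0,0]],[-1,[0,0,0],[0,0,0]]]'
python3 -m crank '[[-1,[0,0,0],[0,0,0]],[-1,[0,0,0],[0,0,0]],[-1,[0,0,0],[0,0,0]],[-1,[0,0,0],[0,0,0]],[-1,[0,0,0],[0,0,0]]]'
python3 -m crank '[[-1,[0,0,0],[0,0,0]],[-1,[0,0,0],[0,0,0]],[-1,[0,0,0],[0,0,0]],[-1,[0,0,0],[0,0,0]],[-1,[0,0,0],[0,0,0]]]'
python3 look2.py w9
```

```text
clock: 16.0
position: [0.6308, -0.1247, 0.2118]
ee_rot: [0.988, -0.03, -0.005, 0.154]
ft_force: [-0.3, 1.8, -0.5]
grip_width: 0.336
clock: 16.5
position: [0.6308, -0.1247, 0.2119]
ee_rot: [0.988, -0.03, -0.005, 0.154]
ft_force: [-0.3, 1.7, -0.4]
grip_width: 0.34
clock: 17.0
position: [0.6309, -0.1247, 0.2119]
ee_rot: [0.988, -0.03, -0.005, 0.154]
ft_force: [-0.1, 0.8, 0.1]
grip_width: 0.339
foot [ 0.628 -0.174  0.058] lean 0.3096506772663859 [-0.105  0.768  0.05 ]
0.2 [[369.0, 277.0], [336.0, 225.0], [321.0, 202.0], [368.0, 201.0], [334.0, 152.0], [320.0, 130.0]]
0.24 [[335.0, 279.0], [295.0, 227.0], [278.0, 205.0], [334.0, 203.0], [294.0, 154.0], [276.0, 133.0]]
0.26 [[318.0, 280.0], [275.0, 228.0], [256.0, 206.0], [317.0, 204.0], [273.0, 155.0], [254.0, 134.0]]
0.28 [[301.0, 281.0], [254.0, 230.0], [234.0, 208.0], [300.0, 205.0], [253.0, 156.0], [232.0, 135.0]]
0.3 [[285.0, 282.0], [234.0, 231.0], [212.0, 209.0], [283.0, 207.0], [233.0, 158.0], [211.0, 137.0]]
0.32 [[268.0, 284.0], [214.0, 233.0], [191.0, 211.0], [267.0, 208.0], [212.0, 159.0], [189.0, 139.0]]
```

View pics/w9.png

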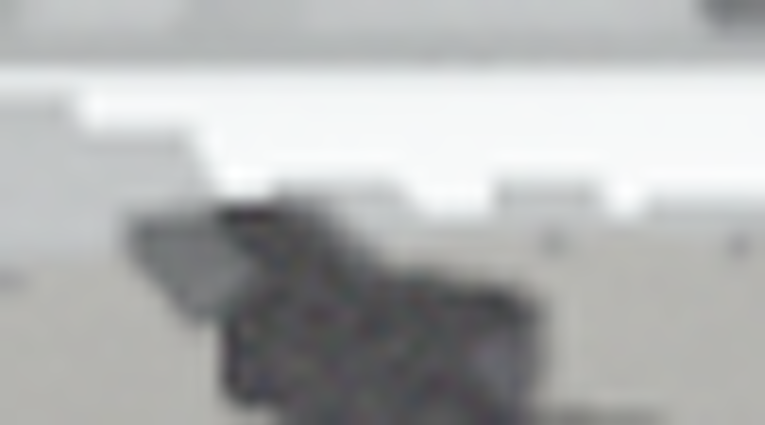

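The mark spans columns 128 to 325 at its outer end, so its middle at tip radius is about 247. The pointer tip spans 215 to 295, centred at about 255, which puts it within about 0.5 to 1 mm. One last check: force, drift, and the scene.

Run:
```python
from plan import *
np.set_printoptions(precision=4,suppress=True)
F=[]
for k in range(8):
    i=manip.camera("scene" if k else "top");o=manip.get_obs();F.append(o["ft_force"]);
    if k==0:t=i
r=R.from_quat(o["ee_rot"]);print(np.mean(F,0),o["position"]+r.apply([0,0,.1615]),o["joint_velocities"])
cv2.imwrite("pics/end.png",np.hstack([cv2.resize(i[110:280,150:350],(470,400)),cv2.resize(t[150:290,240:480],(330,192)) if 0 else np.pad(cv2.resize(t[150:290,240:480],(330,192)),((0,208),(0,0),(0,0)))]))
```

```text
[-0.5315  1.584  -0.836 ] [ 0.6278 -0.1739  0.0581] [-0.0001  0.0017  0.0001  0.0002  0.0005  0.0009  0.    ]
```

View pics/end.png

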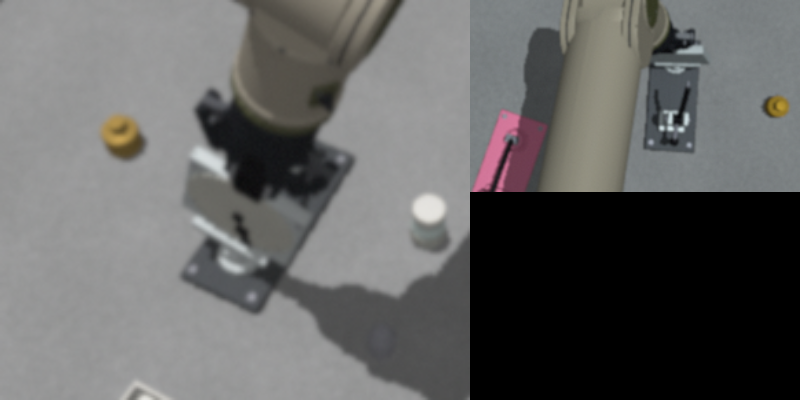

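```bash
python3 -c "
from workcell import manip
print(manip.hand_in())"
```

```text
the job is handed in; nothing more can be done
None
```

The job is handed in, with the gauge held on the stud and its pointer on the mark. hand_in gives no verdict, so what follows is from my own checks.

**What I did**
- I pushed the lever down to its hard stop; the knob and pin positions in the picture match about 1.27 to 1.3 rad.
- I gripped the gauge at 80 N and set the middle of its foot on the stud. I then rocked it about 0.31 rad towards its own +y and held it there.

**Last checks**
- **Pointer:** the tip was about 0.5 to 1 mm from the mark's middle in the wrist picture, and the arm was still.
- **Foot position:** the foot's middle was about 2 mm from the fitted stud centre and 58 mm above the table.
- **Stud press:** the averaged force put it at about 4.6 mm and the geometry at about 5 mm. One noisy force reading gave about 6.4 mm; all three are within 1 to 9 mm.
- **Surroundings:** the probe arm was still up. In the last pictures the jar, objective and brass weight looked where they had been. The screwdriver was outside the final crops, but I did not work near it.

**One thing that went badly:** the last push on the lever peaked at about 50 N at the wrist against the hard stop. It came through the fingers on the knob, and I backed off at once. I can't confirm whether that counts towards the 40 N limit on the arm and gripper body.

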